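Take the dried pan out of the moisture analyser

TASK

The drying run is over: swing the hood of the moisture analyser up and back past vertical until it stands open by itself, easing it and neither letting it slam nor forcing it. Then lift the pan carrier out by its black grip with the pan riding level in its ring, and set it down gently on the middle of the cork-faced plate of the post stand, at whatever height the plate happens to be clamped; leave the hood open. Go easy on the analyser and do not push down on its weighing support; leave the other things on the bench where they are.

Things in the scene. Friction and masses are not known exactly. Their poses are not given: they have to be found in the camera images.
- analyser: bench moisture analyser, ivory, 300 mm deep (its x), 190 mm wide (its y), fixed to the bench. Origin at its underside, 160 mm behind its front edge; x points from its operating panel to the hinge at its rear, z up. In front a low sloping panel with a screen, at most 55 mm high under the hood's lip; behind it the heating chamber, over which the hood closes.
- chamber (a point): centre of the chamber's steel floor, where the ring and the weighing support stand: 71 mm above the bench, 60 mm behind the analyser's origin, axes as the analyser's. The chamber is an open recess reaching from here 93 mm to the front, 53 mm to the rear and 66 mm to each side; its walls rise 24 mm. Four studs 8 mm high round the ring give it 2.5 mm of play.
- lid (a joint): the hinged hood (clamshell lid, 0.4 to 0.85 kg, top 150 mm up when shut): 0 shut, grows as its front rises; it swings about the analyser's y axis at the rear; 1.57 is upright, end stop at 1.92. A free, damped hinge (0.25 N m s/rad): let go before about 1.45 rad it falls shut, let go beyond that it sinks back onto its stop by itself. Its weight is 2 to 4 N at the lip.
- lid_hinge (a point): middle of the hood's hinge line: 125 mm behind the analyser's origin (its +x), 115 mm above the bench; the hinge line runs along the analyser's y; this point's axes turn with the hood.
- lid_lip (a point): middle of the front lower edge of the hood's finger lip, a grey flat plate 110 mm wide, 10 mm thick, standing 33 mm out from the hood's front wall; its underside is 120 mm above the bench when shut, with 65 mm of free air below. The point is 203 mm in front of and 5 mm above the hinge line when shut and turns with the hood, as do its axes (x from lip to hinge, z up when shut).
- carrier_grip (a point): centre of the black upright grip of the loose pan carrier: a fin 36 mm long (carrier's x), 10 mm thick (y), 32 mm high, pinched across its thickness; 26 mm above the carrier's underside, 64 mm in front (carrier's -x) of its ring's centre. Carrier: aluminium, about 90 g, at the start turned at most 0.15 rad from the analyser's direction. Hidden until the hood is open.
- carrier_ring (a point): centre of the underside of the carrier's ring: 92 mm outside, 73 mm inside diameter, 8 mm thick; axes: x away from the grip, z up. It starts on the chamber floor.
- pan: shallow aluminium pan with a dried filter, loose, 30 g: bottom 68 mm, rim flange 86 mm in diameter, flange underside 6 mm above the bottom, 9 mm high in all; origin at the centre of its underside. It stands on the weighing support, flange 3 mm above the ring; the rising carrier catches it by the flange, and it then sits in the ring, its bottom 2 mm above the ring's underside.
- pan_support: three-armed steel star, 5 mm high, 60 mm across, in the middle of the chamber floor: the weighing support of a delicate balance; origin at its underside.
- stand: adjustable post stand, fixed on the bench to the left or the right of the analyser: round dark foot 110 mm across, a telescopic post and on it a level square plate 150 x 150 mm faced with cork. Origin at the underside of the foot, under the plate's centre. The plate stays wherever it was last clamped, its cork top anywhere from 85 to 145 mm above the bench: not measured, it must be felt or seen.
- spare_pans: bystander: nested stack of spare aluminium pans, 86 mm diameter, 34 mm high, loose; on the other side of the analyser from the post stand.
- petri_dishes: bystander: two stacked petri dishes, 91 mm diameter, 34 mm high, loose.
- sample_jar: bystander: jar with a white cap, 66 mm diameter, 70 mm high, loose.
- forceps: bystander: steel forceps 150 mm long, lying to the left.
- spatula: bystander: steel laboratory spatula 160 mm long, a thin rod with flat ends, lying to the right.
- wash_bottle: bystander: wash bottle 74 mm diameter, about 195 mm high, standing to the right.
- beaker: bystander: glass beaker 72 mm diameter, 90 mm high, standing to the left.

How it is judged:
By the outcome, as a careful person would: the job done as asked, in the order asked, and still so for the second after the job is handed in, with the robot touching nothing.
It also fails if it takes over 72 s, if anything falls off the work surface, if the arm or the gripper's body presses on something with over 40 N, if the wrist force passes 120 N, or if a joint passes its speed limit or range.

ROBOT

A 6-joint arm with a two-finger parallel gripper is mounted at the origin on the work surface. World frame = base frame: x ahead of the robot, y to its left, z up, the work surface at z = 0. Lengths are in m, angles in degrees, forces in N, time in s.
With the tool pointing down it reaches from about 0.3 to 0.75 m from the base axis. Payload 8.5 kg.
Tool frame: the origin (TCP) lies midway between the tips of the shut fingers; the grasp point (between the pads) lies 19 mm behind it; y points along the fingers, x is the direction in which the jaws open and shut, and the axes are right-handed (so a half turn about y gives the same grasp; the last joint's range is limited). The gripper opens to 85 mm and grips with 20 to 120 N. Pads are 22 mm wide; open, the fingers measure 114 mm over their backs; the gripper's body (76 mm by 85 mm) begins 54 mm behind the grasp point. The pads swing forward as they close: fully open they stand 13 mm farther back than shut.
Start: joints at [63.065, 21.807, 74.336, -0, 83.858, -12.336], TCP at [0.139, 0.532, 0.231] pointing down, gripper open.
Joint ranges: [-178.18, 178.18], [-50.72, 133.34], [12.68, 142.11], [-81.47, 261.47], [9.98, 163.14], [-165.26, 165.26]. Speed limits (degrees/s): [136.94, 136.94, 180, 180, 180, 180].

INTERFACE

Orientations are given as a 3x3 rotation matrix whose columns are the frame's x, y, z axes.
In Python, from rig import bot gives the robot as it stands.
- The arm moves only by the tool arm_command, never from a script. Its arguments are lists of equal length, an entry for each row: "offset": the shift along the tool's x, y, z in m, a list of three; "dr": the turn, a rotation vector about the tool's x, y, z in rad, a list of three. A call has exactly 8 rows; each row is the pose to reach, as a shift and turn from the pose commanded when the call began, along the tool's axes at that moment; what a row does not reach only later rows make up. A row lasts 1/12 s, in which the tool goes at most 41.7 mm and 7.16 degrees, less where a joint would pass 70% of its speed; a pose out of reach is approached as far as the arm can. A call with a gripper value outside its range is refused whole. "claw" is the closure, from -1 (fully open) to 1 (shut), so that 0 is half open, set as the call begins (left out, the last holds). The fingers move at their own pace and stop on an object; "grip_force" is the grip in N (left out, the last holds). Time passes only in rows, so rows that repeat a pose let the fingers close, or fill a call up. It gives the time, the measured TCP pose, the force and the opening at its end, in the units of the state.
- bot.observe(): the state, without advancing time (a new reading comes with each control period).
- bot.camera(name): name is "scene" or "top"; returns a dict with "image" (384x512x3 uint8, red, green, blue), "intrinsics" (3x3 intrinsics, pixels), "camera_from_world" (4x4, takes a point from world to camera coordinates). Camera axes: x right, y down, z forward; pixel columns grow to the right and rows downward; lengths in m; the calibration is good to about 2 mm. A picture is of the moment at which its call begins. There is no depth.
- bot.sign_off(): hands the job in, once; it reports no verdict.
The state is a dict: "time": time; "joint_positions": joint angles; "joint_vel": joint speeds; "joint_torque": joint torques, N m; "eef_pos": TCP position; "tcp_rot": TCP orientation; "wrist_force": force on the tool from outside, world axes, zero at the start; "moment": the same for the moment, N m; "grip_width": opening from 0.0 (shut) to 1.0 (fully open).
Only numpy, scipy, OpenCV 4.12 (cv2) and the standard library are available. Lean on these libraries where they do the work, as an engineer would, in place of code of your own. Each camera call takes 0.05 s, during which the arm holds its last target. There are 200 camera calls.

## Working session

There is one attempt and no reset: what is moved stays moved. The work goes in short steps, Python scripts to look and compute and a tool call to move; the robot and the scene stay as the last step left them, time stands still between calls to the robot, and variables do not carry over. Pictures are saved under pics/ and viewed, about 8 in all and at most 12, crops included, and the job is handed in when it is done.

Besides the shell and the picture viewer there is one more tool, called after "Emit:" as a command line: name --argument value ..., lists and objects as JSON in quotes. arm_command: Moves the arm, as the interface text tells. Its arguments: {"type":"object","properties":{"offset":{"type":"array","items":{"type":"array","items":{"type":"number"}}},"dr":{"type":"array","items":{"type":"array","items":{"type":"number"}}},"claw":{"type":"number"},"grip_force":{"type":"number"}},"required":["offset","dr"]}

```bash
mkdir -p pics; ls; python3 - <<'E'
from rig import bot
import cv2,json,numpy as np
s=bot.observe(); print({k:np.round(v,3).tolist() for k,v in s.items()})
for n in("scene","top"):
    c=bot.camera(n); im=c["image"][:,:,::-1]
    cv2.imwrite(f"pics/{n}0.png",cv2.resize(im,(800,600),interpolation=cv2.INTER_CUBIC))
    np.savez(f"pics/{n}0.npz",**c)
    print(n,np.round(c["intrinsics"],1).tolist(),np.round(c["camera_from_world"],3).tolist())
E
```

```text
pics
{'time': 0.0, 'joint_positions': [63.065, 21.841, 74.385, 0.001, 83.857, -12.336], 'joint_vel': [0.027, -0.044, -0.032, 0.1, 0.111, -0.054], 'joint_torque': [-0.0, -44.847, -23.127, -0.0, 0.005, 0.0], 'eef_pos': [0.138, 0.532, 0.231], 'tcp_rot': [[0.252, -0.001, -0.968], [0.968, -0.001, 0.252], [-0.001, -1.0, 0.0]], 'wrist_force': [-0.271, 0.252, -0.252], 'moment': [-0.036, 0.032, 0.027], 'grip_width': 1.004}
scene [[402.5, 0.0, 252.0], [0.0, 402.5, 193.7], [0.0, 0.0, 1.0]] [[0.807, 0.59, 0.014, -0.411], [0.378, -0.498, -0.78, -0.139], [-0.453, 0.635, -0.625, 1.571], [0.0, 0.0, 0.0, 1.0]]
top [[416.2, 0.0, 258.3], [0.0, 416.2, 192.0], [0.0, 0.0, 1.0]] [[-0.015, -1.0, 0.021, -0.026], [-0.994, 0.012, -0.111, 0.573], [0.111, -0.022, -0.994, 1.533], [0.0, 0.0, 0.0, 1.0]]
```

View pics/scene0.png

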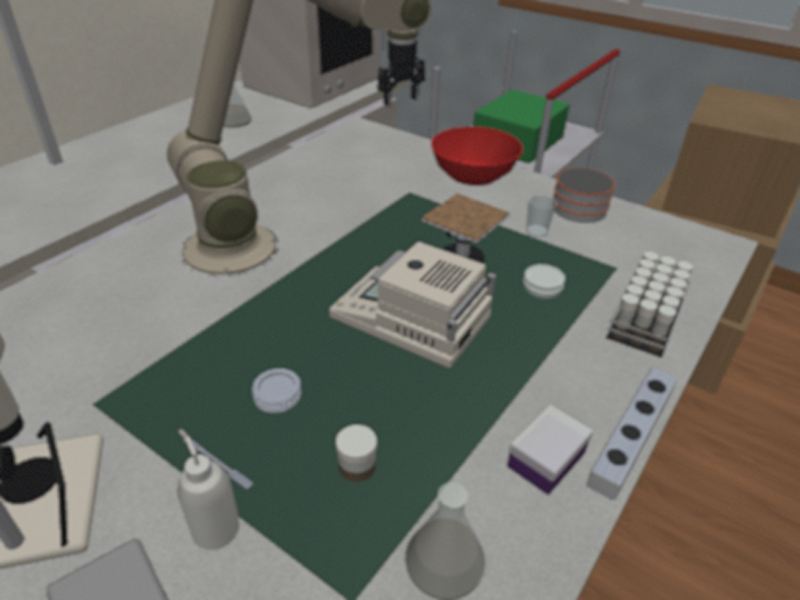

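View pics/top0.png

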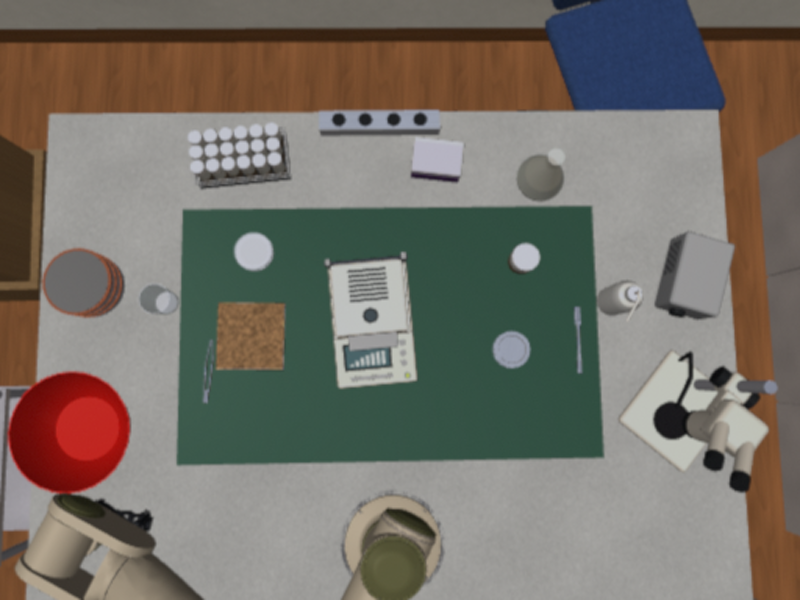

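```bash
python3 - <<'E'
import cv2,numpy as np
for n,x0,y0,x1,y1 in(("top",130,150,275,260),("scene",205,120,325,235)):
    im=np.load(f"pics/{n}0.npz")["image"][y0:y1,x0:x1,::-1]
    im=cv2.resize(im,None,fx=5,fy=5,interpolation=cv2.INTER_CUBIC)
    cv2.imwrite(f"pics/{n}0c.png",im)
E
```

```text
(no output)
```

View pics/top0c.png

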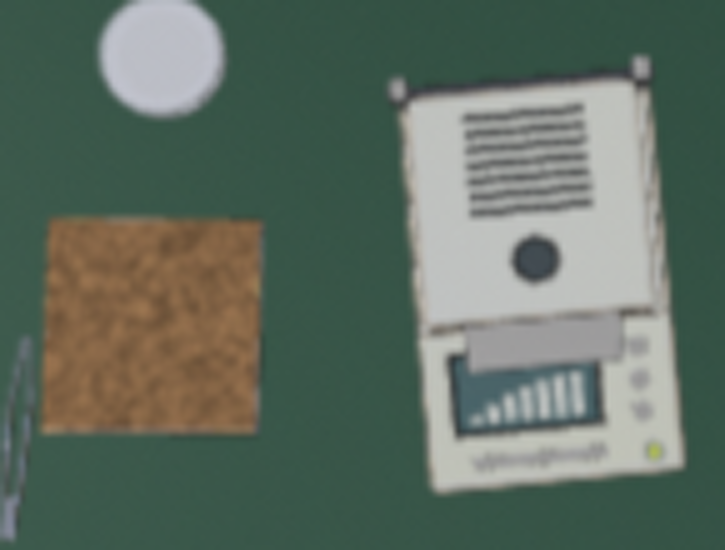

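View pics/scene0c.png

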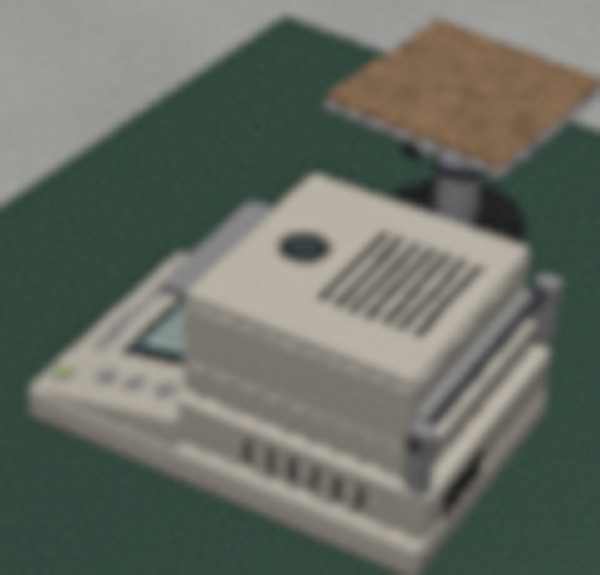

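```bash
cat > h.py <<'E'
import numpy as np
from scipy.optimize import least_squares
O={"top":(130,150),"scene":(205,120)}
C={n:np.load(f"pics/{n}0.npz") for n in O}
def proj(n,P):
    P=np.atleast_2d(P);T=C[n]["camera_from_world"];q=(P@T[:3,:3].T+T[:3,3])@C[n]["intrinsics"].T
    return q[:,:2]/q[:,2:]
def pix(n,uv): return np.array(O[n])+(np.array(uv,float)+.5)/5-.5
def Rz(a): c,s=np.cos(a),np.sin(a); return np.array([[c,-s,0],[s,c,0],[0,0,1]])
def fit(loc,obs,p0,zfree):
    # obs: (cam, local point, uv)
    def f(p):
        z=p[3] if zfree else 0
        return np.concatenate([(proj(n,Rz(p[2])@np.array(l)+[p[0],p[1],z])[0]-pix(n,uv)) for n,l,uv in obs])
    r=least_squares(f,p0,loss="soft_l1"); return r.x,f(r.x).reshape(-1,2)
E
python3 - <<'E'
from h import *
np.set_printoptions(precision=4,suppress=True)
h=.075
o=[("top",(h,h,0),(50,218)),("top",(h,-h,0),(263,222)),("top",(-h,-h,0),(257,433)),("top",(-h,h,0),(41,431)),
("scene",(-h,h,0),(437,20)),("scene",(-h,-h,0),(328,98)),("scene",(h,h,0),(600,83)),("scene",(h,-h,0),(500,165))]
print(*fit(0,o,[.45,.26,0,.1],True))
o=[("top",(-.078,.055,.13),(469,370)),("top",(-.078,-.055,.13),(623,358)),
("scene",(-.16,-.095,0),(32,412)),("scene",(.14,-.095,0),(415,575)),("scene",(.14,.095,0),(545,412)),
("top",(-.16,.095,.0),(434,494)),("top",(-.16,-.095,.0),(684,470))]
print(*fit(0,o,[.45,0,0],False))
E
```

```text
[ 0.4869  0.3133 -0.024   0.1206] [[-0.0648  0.0317]
 [ 0.0399 -0.2859]
 [-0.0271  0.2304]
 [-0.0259  0.2293]
 [-0.0616 -0.1649]
 [-0.8491 -0.0626]
 [ 1.4533 -0.235 ]
 [ 0.0215  0.702 ]]
[0.5298 0.0464 0.0873] [[-0.8469  1.4744]
 [-0.2572  0.6776]
 [-1.148   1.9668]
 [ 1.4792  2.7729]
 [ 0.9098  1.7119]
 [-0.1857  0.5424]
 [-0.1238  0.1548]]
```

```bash
cat >> h.py <<'E'
def ray(n,uv,z,orig=False):
    p=np.array(uv,float) if orig else pix(n,uv)
    T=C[n]["camera_from_world"];R=T[:3,:3];c=-R.T@T[:3,3]
    d=R.T@np.linalg.solve(C[n]["intrinsics"],[*p,1.]);return c+d*(z-c[2])/d[2]
E
python3 - <<'E'
from h import *
np.set_printoptions(precision=4,suppress=True)
print("front bottom top",[ray("top",u,z) for u in((434,494),(684,470)) for z in(0,.02)])
print("lip top",[ray("top",u,.13) for u in((469,370),(623,358),(465,325),(620,312))])
print("lid top front",[ray("top",u,.15) for u in((431,330),(655,312),(408,95),(645,78))])
print("scene bottom",[ray("scene",u,z) for u in((32,412),(415,575),(545,412)) for z in (0,.01)])
print("lid scene",[ray("scene",u,.15) for u in((318,173),(188,295),(413,382),(528,245))])
h=.075
o=[("top",(h,h,0),(50,218)),("top",(h,-h,0),(263,222)),("top",(-h,-h,0),(257,433)),("top",(-h,h,0),(41,431)),
("scene",(-h,h,0),(437,20)),("scene",(-h,-h,0),(328,98)),("scene",(h,-h,0),(500,165))]
print(*fit(0,o,[.45,.26,0,.1],True))
print(ray("scene",(32,400),.02))
E
```

```text
front bottom top [array([0.3641, 0.1264, 0.    ]), array([0.3646, 0.1248, 0.02  ]), array([ 0.3793, -0.0627,  0.    ]), array([ 0.3795, -0.0619,  0.02  ])]
lip top [array([0.4524, 0.0914, 0.13  ]), array([ 0.4593, -0.0161,  0.13  ]), array([0.4838, 0.094 , 0.13  ]), array([ 0.4915, -0.0144,  0.13  ])]
lid top front [array([0.4795, 0.1162, 0.15  ]), array([ 0.4899, -0.0384,  0.15  ]), array([0.6437, 0.1316, 0.15  ]), array([ 0.6539, -0.034 ,  0.15  ])]
scene bottom [array([ 0.375, -0.052,  0.   ]), array([ 0.3832, -0.0608,  0.01  ]), array([ 0.6674, -0.0285,  0.    ]), array([ 0.6723, -0.0375,  0.01  ]), array([0.654 , 0.1594, 0.    ]), array([0.6591, 0.1482, 0.01  ])]
lid scene [array([0.4876, 0.1173, 0.15  ]), array([ 0.5011, -0.0424,  0.15  ]), array([ 0.6552, -0.0309,  0.15  ]), array([0.6397, 0.1295, 0.15  ])]
[ 0.4873  0.3134 -0.0244  0.1211] [[-0.1176 -0.1061]
 [-0.0009 -0.4049]
 [-0.0875  0.1228]
 [-0.0988  0.1024]
 [ 0.0627 -0.2548]
 [-0.7379 -0.1596]
 [ 0.1381  0.6121]]
[ 0.3832 -0.06    0.02  ]
```

```bash
cat > mv.py <<'E'
import numpy as np
from scipy.spatial.transform import Rotation as Ro
from rig import bot
np.set_printoptions(precision=4,suppress=True)
A=np.array([.531,.0425,0]);PSI=.066
def Rt(pitch,psi=PSI): # pitch deg from straight down toward forward
    c,s=np.cos(psi),np.sin(psi);p=np.radians(pitch)
    f=np.array([c,s,0]);x=np.array([-s,c,0]);y=np.array([0,0,-np.cos(p)])+np.sin(p)*f
    return np.c_[x,y,np.cross(x,y)]
def loc(x,y,z,psi=PSI):
    c,s=np.cos(psi),np.sin(psi);return A+[c*x-s*y,s*x+c*y,z]
def to(p,R):
    s=bot.observe();R0=np.array(s["tcp_rot"]);d=R0.T@(np.array(p)-s["eef_pos"])
    dr=Ro.from_matrix(R0.T@R).as_rotvec();print("off",d,"dr",dr,"|",np.linalg.norm(d),np.degrees(np.linalg.norm(dr)))
def st():
    s=bot.observe();R=np.array(s["tcp_rot"]);print("t",s["time"],"p",np.array(s["eef_pos"]),"y",R[:,1],"F",np.array(s["wrist_force"]),"g",s["grip_width"],"j",np.array(s["joint_positions"]))
E
python3 -c "
from mv import *
to([.34,.03,.28],Rt(0)); to([.34,.03,.28],Rt(55))"
```

```text
off [-0.4351 -0.0487 -0.3215] dr [-0.0005 -0.3208 -0.0013] | 0.5431506363231505 18.380775007093376
off [-0.4351 -0.0487 -0.3215] dr [-0.9519 -0.2951 -0.1551] | 0.5431506363231505 57.78857743009021
```

Emit:
arm_command --offset '[[-0.035, -0.02, -0.025], [-0.07, -0.04, -0.05], [-0.105, -0.05, -0.08], [-0.14, -0.05, -0.105], [-0.175, -0.05, -0.13], [-0.21, -0.05, -0.155], [-0.245, -0.05, -0.18], [-0.28, -0.05, -0.205]]' --dr '[[0, -0.04, 0], [0, -0.08, 0], [0, -0.12, 0], [0, -0.16, 0], [0, -0.2, 0], [0, -0.24, 0], [0, -0.28, 0], [0, -0.32, 0]]' --claw 1 --grip_force 25

```text
time: 0.77
eef_pos: [0.258, 0.2293, 0.2812]
tcp_rot: [[-0.068, 0.0, -0.998], [0.998, 0.0, -0.068], [0.0, -1.0, -0.0]]
wrist_force: [0.9, 0.5, 0.8]
grip_width: -0.0
```

```bash
python3 -c "
from mv import *
st();to([.34,.03,.28],Rt(0)); to([.34,.03,.28],Rt(55))"
```

```text
t 0.7667 p [0.258  0.2293 0.2812] y [ 0.0001  0.     -1.    ] F [0.888  0.4746 0.839 ] g -0.00023668896405411937 j [ 21.7368  -1.9053  96.0657  -0.0007  85.8356 -72.1607]
off [-0.2045  0.0012 -0.0683] dr [0.0001 0.002  0.    ] | 0.21556295686410895 0.11606492719651716
off [-0.2045  0.0012 -0.0683] dr [-0.9599  0.0019  0.001 ] | 0.21556295686410895 54.99615476019526
```

Emit:
arm_command --offset '[[-0.03, 0, -0.01], [-0.06, 0, -0.02], [-0.09, 0, -0.03], [-0.12, 0, -0.04], [-0.15, 0, -0.05], [-0.18, 0, -0.06], [-0.204, 0, -0.068], [-0.204, 0, -0.068]]' --dr '[[-0.12, 0, 0], [-0.24, 0, 0], [-0.36, 0, 0], [-0.48, 0, 0], [-0.6, 0, 0], [-0.72, 0, 0], [-0.84, 0, 0], [-0.96, 0, 0]]'

```text
time: 1.43
eef_pos: [0.3324, 0.0481, 0.2788]
tcp_rot: [[-0.079, 0.645, -0.76], [0.997, 0.068, -0.045], [0.023, -0.761, -0.648]]
wrist_force: [0.7, -0.1, -0.6]
grip_width: -0.001
```

```bash
python3 -c "
from mv import *
st()"
```

```text
t 1.4333 p [0.3324 0.0481 0.2788] y [ 0.6452  0.068  -0.7609] F [ 0.7455 -0.1204 -0.6447] g -0.0011264293085087268 j [ -33.6053  -23.3049  120.9277   31.0276   53.3967 -139.9565]
```

```bash
python3 -c "
from mv import *
to([.36,.03,.22],Rt(60)); to(loc(-.115,0,.085),Rt(60));print(loc(-.115,0,.085))"
```

```text
off [-0.0215  0.0613  0.018 ] dr [-0.3416 -0.0092  0.0242] | 0.06743822781591276 19.627397281003844
off [-0.0241  0.2007  0.0626] dr [-0.3416 -0.0092  0.0242] | 0.2115799192583091 19.627397281003844
[0.4163 0.0349 0.085 ]
```

Emit:
arm_command --offset '[[-0.01, 0.02, 0.005], [-0.02, 0.04, 0.01], [-0.022, 0.06, 0.018], [-0.022, 0.06, 0.018], [-0.022, 0.06, 0.018], [-0.022, 0.06, 0.018], [-0.022, 0.06, 0.018], [-0.022, 0.06, 0.018]]' --dr '[[-0.1, 0, 0.005], [-0.2, 0, 0.01], [-0.3, -0.005, 0.02], [-0.34, -0.009, 0.024], [-0.34, -0.009, 0.024], [-0.34, -0.009, 0.024], [-0.34, -0.009, 0.024], [-0.34, -0.009, 0.024]]'

```text
time: 2.1
eef_pos: [0.3566, 0.067, 0.2705]
tcp_rot: [[-0.044, 0.843, -0.536], [0.999, 0.036, -0.024], [-0.001, -0.537, -0.844]]
wrist_force: [0.4, -0.6, -0.1]
grip_width: -0.001
```

```bash
python3 -c "
from mv import *
st();to(loc(-.115,0,.085),Rt(60));to(loc(-.115,0,.085),Rt(65))"
```

```text
t 2.1 p [0.3566 0.067  0.2705] y [ 0.8429  0.0363 -0.5368] F [ 0.3558 -0.6078 -0.1422] g -0.0014022882868709198 j [ -28.6354  -21.405   132.3262   60.8105   29.945  -165.2056]
off [-0.0345  0.1486  0.1253] dr [-0.0431 -0.0106 -0.0197] | 0.1974216907945178 2.7798692327678225
off [-0.0345  0.1486  0.1253] dr [-0.1303 -0.0098 -0.0201] | 0.1974216907945178 7.576254045642448
```

Emit:
arm_command --offset '[[0, 0, 0], [0, 0, 0], [0, 0, 0], [0, 0, 0], [0, 0, 0], [0, 0, 0], [0, 0, 0], [0, 0, 0]]' --dr '[[0, 0.12, 0], [0, 0.24, 0], [0, 0.36, 0], [0, 0.48, 0], [0, 0.6, 0], [0, 0.72, 0], [0, 0.84, 0], [0, 0.96, 0]]'

```text
time: 2.77
eef_pos: [0.3566, 0.0667, 0.2702]
tcp_rot: [[0.417, 0.843, -0.34], [0.587, 0.036, 0.808], [0.693, -0.537, -0.48]]
wrist_force: [-0.8, 0.2, 0.3]
grip_width: 0.0
```

Emit:
arm_command --offset '[[0, 0, 0], [0, 0, 0], [0, 0, 0], [0, 0, 0], [0, 0, 0], [0, 0, 0], [0, 0, 0], [0, 0, 0]]' --dr '[[0, 0.12, 0], [0, 0.24, 0], [0, 0.36, 0], [0, 0.48, 0], [0, 0.6, 0], [0, 0.72, 0], [0, 0.84, 0], [0, 0.96, 0]]'

```text
time: 3.43
eef_pos: [0.3566, 0.0667, 0.2703]
tcp_rot: [[0.518, 0.843, 0.147], [-0.325, 0.035, 0.945], [0.791, -0.537, 0.293]]
wrist_force: [-0.6, -0.1, 0.0]
grip_width: -0.004
```

Emit:
arm_command --offset '[[0, 0, 0], [0, 0, 0], [0, 0, 0], [0, 0, 0], [0, 0, 0], [0, 0, 0], [0, 0, 0], [0, 0, 0]]' --dr '[[0, 0.12, 0], [0, 0.24, 0], [0, 0.36, 0], [0, 0.48, 0], [0, 0.6, 0], [0, 0.72, 0], [0, 0.84, 0], [0, 0.96, 0]]'

```text
time: 4.1
eef_pos: [0.3566, 0.0667, 0.2703]
tcp_rot: [[0.177, 0.843, 0.508], [-0.961, 0.036, 0.275], [0.214, -0.537, 0.816]]
wrist_force: [-0.9, -0.7, -0.6]
grip_width: -0.001
```

```bash
cat >> mv.py <<'E'
FL=np.diag([-1,1,-1])
def Rf(p,psi=PSI): return Rt(p,psi)@FL
E
python3 -c "
from mv import *
st();to([.4,.034,.2],Rf(60));to(loc(-.115,0,.085),Rf(60))"
```

```text
t 4.1 p [0.3566 0.0667 0.2703] y [ 0.8428  0.0355 -0.5371] F [-0.8614 -0.6829 -0.5671] g -0.0010451856833403157 j [-28.6795 -21.3934 132.3477  60.8235  29.9299   0.1489]
off [ 0.0241  0.0731 -0.0443] dr [0.0457 0.2441 0.0147] | 0.08881366167254554 14.252233507745984
off [ 0.0015  0.1486 -0.1296] dr [0.0457 0.2441 0.0147] | 0.1971951450324168 14.252233507745984
```

Emit:
arm_command --offset '[[0.006, 0.018, -0.011], [0.012, 0.036, -0.022], [0.018, 0.054, -0.033], [0.024, 0.073, -0.044], [0.024, 0.073, -0.044], [0.024, 0.073, -0.044], [0.024, 0.073, -0.044], [0.024, 0.073, -0.044]]' --dr '[[0.01, 0.08, 0.005], [0.03, 0.16, 0.01], [0.045, 0.244, 0.015], [0.045, 0.244, 0.015], [0.045, 0.244, 0.015], [0.045, 0.244, 0.015], [0.045, 0.244, 0.015], [0.045, 0.244, 0.015]]'

```text
time: 4.77
eef_pos: [0.3997, 0.0348, 0.2007]
tcp_rot: [[0.071, 0.864, 0.499], [-0.997, 0.059, 0.039], [0.004, -0.5, 0.866]]
wrist_force: [0.0, 0.2, 0.2]
grip_width: 0.002
```

```bash
python3 -c "
from mv import *
st();to(loc(-.115,0,.085),Rf(60));to(loc(-.115,0,.085),Rf(50))"
```

```text
t 4.7667 p [0.3997 0.0348 0.2007] y [ 0.8638  0.0589 -0.5004] F [0.0263 0.2279 0.189 ] g 0.0015100971568036293 j [-34.9166  -0.6623 141.7295 111.1828  35.5966 -47.6999]
off [ 0.0005  0.0722 -0.0919] dr [ 0.0004  0.0061 -0.0018] | 0.11689945051669874 0.3665538470751297
off [ 0.0005  0.0722 -0.0919] dr [-0.1741  0.0063 -0.0013] | 0.11689945051669874 9.983703594297916
```

```bash
python3 -c "
from mv import *
to([.40,.0,.18],Rf(60,.87));to(loc(-.10,-.03,.085),Rf(60,.87))
print(loc(-.10,-.03,.085))"
```

```text
off [ 0.0346  0.0086 -0.0191] dr [ 0.0021 -0.3962  0.6943] | 0.04046155606683583 45.800825328975975
off [ 0.0306  0.0852 -0.0846] dr [ 0.0021 -0.3962  0.6943] | 0.12386857643585396 45.800825328975975
[0.4332 0.006  0.085 ]
```

Emit:
arm_command --offset '[[0.005, 0.001, -0.003], [0.01, 0.002, -0.006], [0.015, 0.004, -0.009], [0.02, 0.005, -0.012], [0.025, 0.006, -0.014], [0.03, 0.008, -0.017], [0.035, 0.009, -0.019], [0.035, 0.009, -0.019]]' --dr '[[0, -0.056, 0.1], [0, -0.113, 0.198], [0, -0.17, 0.298], [0, -0.226, 0.397], [0, -0.283, 0.496], [0, -0.34, 0.595], [0, -0.396, 0.694], [0, -0.396, 0.694]]'

```text
time: 5.43
eef_pos: [0.4014, -0.0036, 0.1794]
tcp_rot: [[0.766, 0.555, 0.324], [-0.643, 0.66, 0.389], [0.002, -0.506, 0.862]]
wrist_force: [0.6, -0.6, -0.3]
grip_width: 0.001
```

```bash
python3 -c "
from mv import *
st();to(loc(-.10,-.04,.1),Rf(60,.87));to(loc(-.06,-.01,.09),Rf(60,.87))
print(loc(-.10,-.04,.085))"
```

```text
t 5.4333 p [ 0.4014 -0.0036  0.1794] y [ 0.555   0.6599 -0.5064] F [ 0.5729 -0.6147 -0.3489] g 0.0014535078205417775 j [-56.0585  15.8372 124.9941  58.6991  75.9646 -51.408 ]
off [ 0.025   0.058  -0.0581] dr [ 0.0074  0.0034 -0.0013] | 0.08578598107103161 0.47149782879076246
off [ 0.0331  0.1056 -0.0417] dr [ 0.0074  0.0034 -0.0013] | 0.11826728282745876 0.47149782879076246
[ 0.4339 -0.004   0.085 ]
```

```bash
python3 -c "
from mv import *
to(loc(-.105,-.043,.09),Rf(60,.87));to(loc(-.105,-.043,.08),Rf(60,.87));
R=Rf(60,.87);print(R.T@(loc(-.06,-.005,.08)-loc(-.105,-.043,.08)))"
```

```text
off [ 0.0234  0.0582 -0.0696] dr [ 0.0074  0.0034 -0.0013] | 0.09366087084575596 0.47149782879076246
off [ 0.0234  0.0633 -0.0782] dr [ 0.0074  0.0034 -0.0013] | 0.10324857114099442 0.47149782879076246
[0.006  0.0507 0.0293]
```

Emit:
arm_command --offset '[[0.005, 0.012, -0.016], [0.01, 0.025, -0.031], [0.015, 0.038, -0.047], [0.02, 0.05, -0.062], [0.023, 0.063, -0.078], [0.023, 0.063, -0.078], [0.023, 0.063, -0.078], [0.023, 0.063, -0.078]]' --dr '[[0.007, 0.003, 0], [0.007, 0.003, 0], [0.007, 0.003, 0], [0.007, 0.003, 0], [0.007, 0.003, 0], [0.007, 0.003, 0], [0.007, 0.003, 0], [0.007, 0.003, 0]]'

```text
time: 6.1
eef_pos: [0.4275, -0.0034, 0.0815]
tcp_rot: [[0.762, 0.561, 0.323], [-0.647, 0.663, 0.377], [-0.003, -0.496, 0.868]]
wrist_force: [-0.3, 0.9, -0.4]
grip_width: 0.002
```

```bash
python3 -c "
from mv import *
st();to(loc(-.105,-.043,.08),Rf(60,.87));to(loc(-.06,-.005,.08),Rf(60,.87));
im=bot.camera('scene')['image'][100:235,190:350,::-1]
import cv2;cv2.imwrite('pics/s1.png',cv2.resize(im,None,fx=4,fy=4,interpolation=2))"
```

```text
t 6.1 p [ 0.4275 -0.0034  0.0815] y [ 0.5606  0.6628 -0.4964] F [-0.3322  0.896  -0.3524] g 0.0015236424107337044 j [-52.2886  34.1033 128.007   69.039   65.3773 -70.5105]
off [ 0.0038 -0.001  -0.0023] dr [-0.0042 -0.004   0.001 ] | 0.0045256365124309115 0.33478187721286856
off [0.0097 0.0499 0.0268] dr [-0.0042 -0.004   0.001 ] | 0.057469640565811025 0.33478187721286856
```

View pics/s1.png

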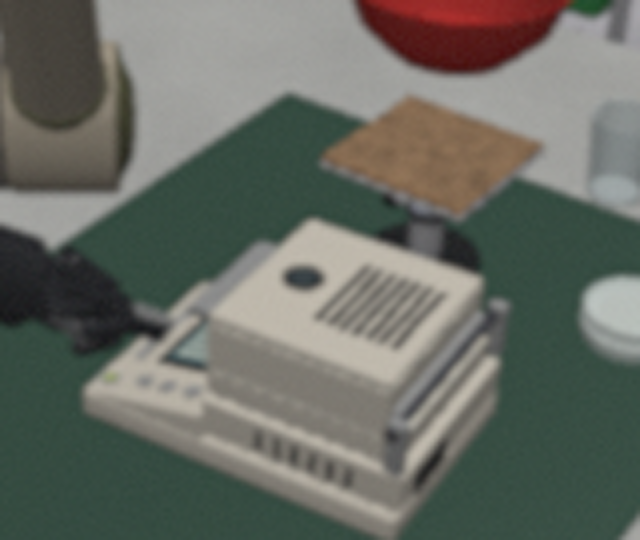

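Emit:
arm_command --offset '[[0.002, 0.01, 0.005], [0.004, 0.02, 0.011], [0.006, 0.03, 0.016], [0.008, 0.04, 0.021], [0.01, 0.05, 0.027], [0.01, 0.05, 0.027], [0.01, 0.05, 0.027], [0.01, 0.05, 0.027]]' --dr '[[0, 0, 0], [0, 0, 0], [0, 0, 0], [0, 0, 0], [0, 0, 0], [0, 0, 0], [0, 0, 0], [0, 0, 0]]'

```text
time: 6.82
eef_pos: [0.4719, 0.0328, 0.0795]
tcp_rot: [[0.762, 0.561, 0.323], [-0.647, 0.663, 0.376], [-0.003, -0.496, 0.868]]
wrist_force: [0.1, -0.2, 0.6]
grip_width: -0.001
```

```bash
cat > arc.py <<'E'
from mv import *
from scipy.interpolate import interp1d
s=bot.observe();R0=np.array(s["tcp_rot"]);p0=np.array(s["eef_pos"])
cf=interp1d([-1,0,.35,.7,1.57,3],[-.025,-.025,-.017,-.008,-.012,-.012])
def tcp(th):
    v=-.185*np.array([np.cos(th),-np.sin(th)])+cf(th)*np.array([np.sin(th),np.cos(th)])
    return loc(.125+v[0],-.005,.115+v[1])
def table(th0,th1,n):
    P=[p0 if th0 is None else tcp(th0)]+[tcp(t) for t in np.linspace(th0 or 0,th1,n*8+1)[1:]]
    for c in range(n):
        print(np.round([R0.T@(P[c*8+k]-P[c*8]) for k in range(1,9)],3).tolist(), np.round(P[c*8+8],3))
E
python3 -c "
from arc import *
st();table(None,.2,1);table(.2,1.8,8)"
```

```text
t 6.8167 p [0.4719 0.0328 0.0795] y [ 0.5612  0.6627 -0.4958] F [ 0.1061 -0.2319  0.629 ] g -0.0014754350102022635 j [-42.1533  34.7078 124.3152  76.7532  63.0833 -66.1704]
[[-0.001, -0.008, 0.014], [-0.002, -0.011, 0.018], [-0.002, -0.013, 0.022], [-0.002, -0.016, 0.027], [-0.002, -0.019, 0.031], [-0.002, -0.021, 0.036], [-0.002, -0.024, 0.041], [-0.001, -0.026, 0.045]] [0.471 0.034 0.132]
[[0.0, -0.002, 0.005], [0.001, -0.004, 0.009], [0.002, -0.006, 0.014], [0.002, -0.008, 0.019], [0.003, -0.01, 0.024], [0.004, -0.012, 0.029], [0.005, -0.013, 0.034], [0.006, -0.015, 0.039]] [0.48  0.034 0.173]
[[0.001, -0.001, 0.005], [0.003, -0.003, 0.01], [0.004, -0.004, 0.015], [0.006, -0.005, 0.02], [0.007, -0.006, 0.025], [0.009, -0.007, 0.03], [0.011, -0.008, 0.034], [0.013, -0.008, 0.039]] [0.498 0.035 0.211]
[[0.002, -0.001, 0.005], [0.004, -0.001, 0.01], [0.006, -0.001, 0.014], [0.009, -0.001, 0.019], [0.011, -0.001, 0.023], [0.013, -0.001, 0.027], [0.015, -0.001, 0.031], [0.017, -0.001, 0.035]] [0.521 0.037 0.242]
[[0.002, 0.0, 0.004], [0.005, 0.001, 0.008], [0.007, 0.001, 0.012], [0.009
[... 238 characters left out ...]
17], [0.017, 0.007, 0.02], [0.019, 0.008, 0.023], [0.022, 0.01, 0.027]] [0.58  0.041 0.284]
[[0.003, 0.002, 0.003], [0.006, 0.003, 0.006], [0.009, 0.005, 0.009], [0.012, 0.007, 0.012], [0.015, 0.009, 0.014], [0.018, 0.011, 0.017], [0.021, 0.013, 0.02], [0.024, 0.015, 0.022]] [0.614 0.043 0.295]
[[0.003, 0.002, 0.002], [0.006, 0.004, 0.005], [0.01, 0.007, 0.007], [0.013, 0.009, 0.009], [0.016, 0.012, 0.011], [0.019, 0.014, 0.013], [0.022, 0.017, 0.015], [0.026, 0.019, 0.017]] [0.649 0.045 0.3  ]
[[0.003, 0.003, 0.002], [0.007, 0.006, 0.003], [0.01, 0.008, 0.005], [0.013, 0.011, 0.006], [0.017, 0.014, 0.007], [0.02, 0.017, 0.009], [0.023, 0.02, 0.01], [0.027, 0.023, 0.011]] [0.686 0.048 0.298]
```

Emit:
arm_command --offset '[[0, -0.002, 0.004], [-0.001, -0.005, 0.009], [-0.001, -0.008, 0.014], [-0.002, -0.011, 0.02], [-0.002, -0.015, 0.026], [-0.002, -0.019, 0.032], [-0.002, -0.022, 0.038], [-0.001, -0.026, 0.045]]' --dr '[[0, 0, 0], [0, 0, 0], [0, 0, 0], [0, 0, 0], [0, 0, 0], [0, 0, 0], [0, 0, 0], [0, 0, 0]]'

```text
time: 7.48
eef_pos: [0.4707, 0.034, 0.1315]
tcp_rot: [[0.763, 0.56, 0.324], [-0.647, 0.664, 0.376], [-0.005, -0.496, 0.868]]
wrist_force: [-1.3, 0.6, -5.2]
grip_width: 0.002
```

```bash
python3 -c "
from mv import *
st()
im=bot.camera('scene')['image'][100:235,190:350,::-1]
import cv2;cv2.imwrite('pics/s2.png',cv2.resize(im,None,fx=4,fy=4,interpolation=2))"
```

```text
t 7.4833 p [0.4707 0.034  0.1315] y [ 0.5595  0.664  -0.496 ] F [-1.2796  0.5683 -5.2486] g 0.0021710386191004885 j [-42.1376  26.2454 122.0728  71.7266  66.0471 -54.6194]
```

View pics/s2.png

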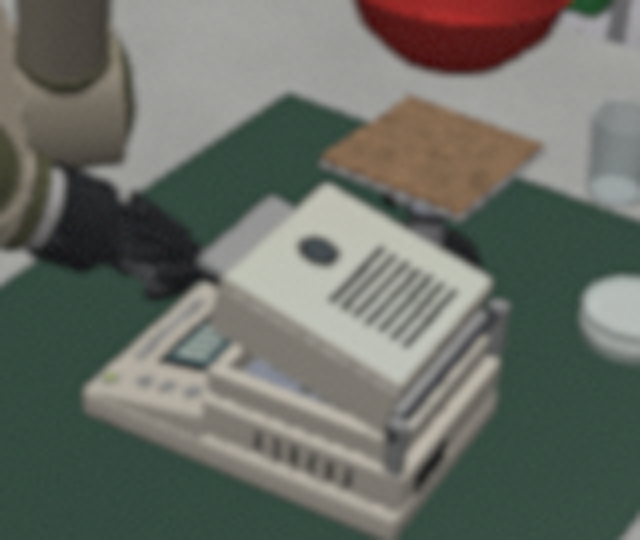

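The hood is rising cleanly on the fingers under its lip (lip at about (250,230)), with 5 N on the wrist. I'll continue along the arc.

Emit:
arm_command --offset '[[0.0, -0.002, 0.005], [0.001, -0.004, 0.009], [0.002, -0.006, 0.014], [0.002, -0.008, 0.019], [0.003, -0.01, 0.024], [0.004, -0.012, 0.029], [0.005, -0.013, 0.034], [0.006, -0.015, 0.039]]' --dr '[[0, 0, 0], [0, 0, 0], [0, 0, 0], [0, 0, 0], [0, 0, 0], [0, 0, 0], [0, 0, 0], [0, 0, 0]]'

```text
time: 8.2
eef_pos: [0.4805, 0.0341, 0.1727]
tcp_rot: [[0.762, 0.561, 0.323], [-0.647, 0.663, 0.376], [-0.004, -0.496, 0.868]]
wrist_force: [-0.7, -1.0, -3.9]
grip_width: 0.002
```

Emit:
arm_command --offset '[[0.001, -0.001, 0.005], [0.003, -0.003, 0.01], [0.004, -0.004, 0.015], [0.006, -0.005, 0.02], [0.007, -0.006, 0.025], [0.009, -0.007, 0.03], [0.011, -0.008, 0.034], [0.013, -0.008, 0.039]]' --dr '[[0, 0, 0], [0, 0, 0], [0, 0, 0], [0, 0, 0], [0, 0, 0], [0, 0, 0], [0, 0, 0], [0, 0, 0]]'

```text
time: 8.87
eef_pos: [0.4983, 0.0352, 0.2103]
tcp_rot: [[0.763, 0.56, 0.323], [-0.647, 0.664, 0.376], [-0.004, -0.496, 0.869]]
wrist_force: [-4.4, -0.9, -2.7]
grip_width: -0.001
```

Emit:
arm_command --offset '[[0.002, -0.001, 0.005], [0.004, -0.001, 0.01], [0.006, -0.001, 0.014], [0.009, -0.001, 0.019], [0.011, -0.001, 0.023], [0.013, -0.001, 0.027], [0.015, -0.001, 0.031], [0.017, -0.001, 0.035]]' --dr '[[0, 0, 0], [0, 0, 0], [0, 0, 0], [0, 0, 0], [0, 0, 0], [0, 0, 0], [0, 0, 0], [0, 0, 0]]'

```text
time: 9.53
eef_pos: [0.5223, 0.0366, 0.2411]
tcp_rot: [[0.762, 0.561, 0.323], [-0.647, 0.663, 0.376], [-0.004, -0.496, 0.868]]
wrist_force: [-0.3, 0.6, -3.1]
grip_width: -0.003
```

```bash
python3 -c "
from mv import *
st()
im=bot.camera('scene')['image'][60:235,190:350,::-1]
import cv2;cv2.imwrite('pics/s3.png',cv2.resize(im,None,fx=3,fy=3,interpolation=2))"
```

```text
t 9.5333 p [0.5223 0.0366 0.2411] y [ 0.5607  0.6632 -0.4957] F [-0.343   0.6288 -3.055 ] g -0.0025021217050145866 j [-36.5886  15.7922 107.3952  66.0606  71.498  -28.0159]
```

View pics/s3.png

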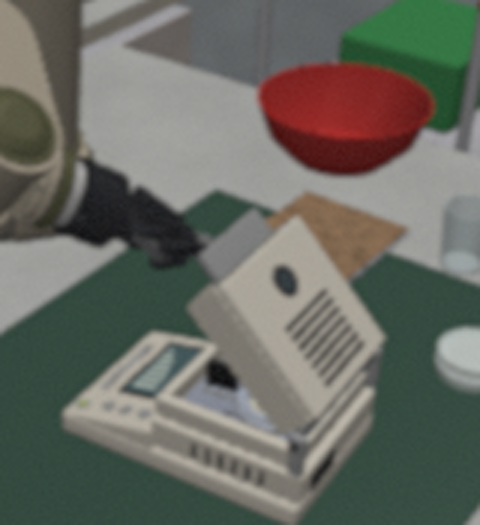

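Emit:
arm_command --offset '[[0.002, 0.0, 0.004], [0.005, 0.001, 0.008], [0.007, 0.001, 0.012], [0.009, 0.002, 0.015], [0.012, 0.002, 0.019], [0.014, 0.003, 0.023], [0.017, 0.004, 0.026], [0.019, 0.005, 0.03]]' --dr '[[0, 0, 0], [0, 0, 0], [0, 0, 0], [0, 0, 0], [0, 0, 0], [0, 0, 0], [0, 0, 0], [0, 0, 0]]'

```text
time: 10.25
eef_pos: [0.5494, 0.0387, 0.2645]
tcp_rot: [[0.762, 0.561, 0.323], [-0.648, 0.663, 0.376], [-0.004, -0.496, 0.869]]
wrist_force: [-1.4, -1.3, -2.8]
grip_width: -0.003
```

Emit:
arm_command --offset '[[0.003, 0.001, 0.004], [0.005, 0.002, 0.007], [0.008, 0.003, 0.01], [0.011, 0.004, 0.014], [0.014, 0.006, 0.017], [0.017, 0.007, 0.02], [0.019, 0.008, 0.023], [0.022, 0.01, 0.027]]' --dr '[[0, 0, 0], [0, 0, 0], [0, 0, 0], [0, 0, 0], [0, 0, 0], [0, 0, 0], [0, 0, 0], [0, 0, 0]]'

```text
time: 10.92
eef_pos: [0.5804, 0.0413, 0.2828]
tcp_rot: [[0.762, 0.561, 0.324], [-0.648, 0.663, 0.376], [-0.004, -0.496, 0.868]]
wrist_force: [-1.7, -0.6, -1.5]
grip_width: -0.002
```

Emit:
arm_command --offset '[[0.003, 0.002, 0.003], [0.006, 0.003, 0.006], [0.009, 0.005, 0.009], [0.012, 0.007, 0.012], [0.015, 0.009, 0.014], [0.018, 0.011, 0.017], [0.021, 0.013, 0.02], [0.024, 0.015, 0.022]]' --dr '[[0, 0, 0], [0, 0, 0], [0, 0, 0], [0, 0, 0], [0, 0, 0], [0, 0, 0], [0, 0, 0], [0, 0, 0]]'

```text
time: 11.58
eef_pos: [0.6144, 0.0442, 0.2946]
tcp_rot: [[0.762, 0.561, 0.323], [-0.647, 0.663, 0.376], [-0.003, -0.495, 0.869]]
wrist_force: [-0.4, 0.8, -0.3]
grip_width: -0.0
```

Emit:
arm_command --offset '[[0.003, 0.002, 0.002], [0.006, 0.004, 0.005], [0.01, 0.007, 0.007], [0.013, 0.009, 0.009], [0.016, 0.012, 0.011], [0.019, 0.014, 0.013], [0.022, 0.017, 0.015], [0.026, 0.019, 0.017]]' --dr '[[0, 0, 0], [0, 0, 0], [0, 0, 0], [0, 0, 0], [0, 0, 0], [0, 0, 0], [0, 0, 0], [0, 0, 0]]'

```text
time: 12.25
eef_pos: [0.6503, 0.0464, 0.2996]
tcp_rot: [[0.762, 0.561, 0.323], [-0.647, 0.663, 0.376], [-0.004, -0.496, 0.869]]
wrist_force: [-0.2, 1.3, 0.1]
grip_width: 0.001
```

Emit:
arm_command --offset '[[0.003, 0.003, 0.002], [0.007, 0.006, 0.003], [0.01, 0.008, 0.005], [0.013, 0.011, 0.006], [0.017, 0.014, 0.007], [0.02, 0.017, 0.009], [0.023, 0.02, 0.01], [0.027, 0.023, 0.011]]' --dr '[[0, 0, 0], [0, 0, 0], [0, 0, 0], [0, 0, 0], [0, 0, 0], [0, 0, 0], [0, 0, 0], [0, 0, 0]]'

```text
time: 12.92
eef_pos: [0.6873, 0.0483, 0.2976]
tcp_rot: [[0.762, 0.561, 0.323], [-0.647, 0.663, 0.376], [-0.004, -0.496, 0.869]]
wrist_force: [-0.4, 0.4, 0.1]
grip_width: -0.003
```

```bash
python3 -c "
from mv import *
st()
im=bot.camera('scene')['image'][60:235,190:350,::-1]
import cv2;cv2.imwrite('pics/s4.png',cv2.resize(im,None,fx=3,fy=3,interpolation=2))"
```

```text
t 12.9167 p [0.6873 0.0483 0.2976] y [ 0.5606  0.6633 -0.4957] F [-0.3998  0.4256  0.126 ] g -0.002926409754611089 j [-24.9024  25.5195  79.3577  63.3617  69.5862  -5.6686]
```

View pics/s4.png

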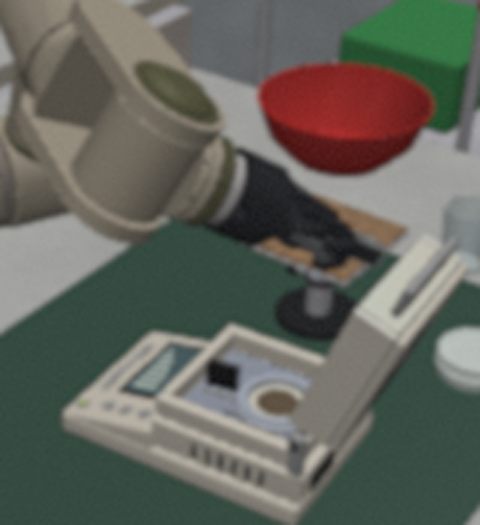

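```bash
python3 -c "
from mv import *
to([.52,-.02,.36],Rf(0));to([.42,-.12,.36],Rf(0))"
```

```text
off [-0.0841 -0.1704 -0.0254] dr [-0.9919  0.7219 -0.4234] | 0.19169517129229344 74.35588710826174
off [-0.0956 -0.2928 -0.0953] dr [-0.9919  0.7219 -0.4234] | 0.3223981827788512 74.35588710826174
```

Emit:
arm_command --offset '[[-0.01, -0.02, -0.003], [-0.02, -0.04, -0.006], [-0.03, -0.065, -0.01], [-0.045, -0.09, -0.014], [-0.06, -0.12, -0.018], [-0.07, -0.145, -0.022], [-0.08, -0.16, -0.025], [-0.084, -0.17, -0.025]]' --dr '[[0, 0, 0], [-0.05, 0.036, -0.021], [-0.14, 0.1, -0.06], [-0.23, 0.168, -0.098], [-0.32, 0.234, -0.136], [-0.41, 0.3, -0.175], [-0.5, 0.364, -0.213], [-0.59, 0.43, -0.252]]'

```text
time: 13.63
eef_pos: [0.5176, -0.0204, 0.3622]
tcp_rot: [[0.369, 0.344, 0.864], [-0.924, 0.239, 0.299], [-0.104, -0.908, 0.405]]
wrist_force: [0.6, -0.8, 0.5]
grip_width: -0.005
```

```bash
python3 -c "
from mv import *
st();to([.42,-.12,.36],Rf(0))"
```

```text
t 13.6333 p [ 0.5176 -0.0204  0.3622] y [ 0.3435  0.2389 -0.9082] F [ 0.5627 -0.7576  0.5098] g -0.004655140354403234 j [-26.4088   6.574   77.7224  21.655   83.6742  42.9911]
off [ 0.0563 -0.0554 -0.115 ] dr [-0.3997  0.2869 -0.1671] | 0.13946640738728985 29.7725238843579
```

Emit:
arm_command --offset '[[0.01, -0.01, -0.02], [0.02, -0.02, -0.04], [0.03, -0.03, -0.06], [0.04, -0.04, -0.08], [0.05, -0.05, -0.1], [0.056, -0.055, -0.115], [0.056, -0.055, -0.115], [0.056, -0.055, -0.115]]' --dr '[[-0.08, 0.057, -0.033], [-0.16, 0.115, -0.067], [-0.24, 0.172, -0.1], [-0.32, 0.23, -0.134], [-0.4, 0.287, -0.167], [-0.4, 0.287, -0.167], [-0.4, 0.287, -0.167], [-0.4, 0.287, -0.167]]' --claw 0

```text
time: 14.3
eef_pos: [0.4224, -0.1195, 0.3575]
tcp_rot: [[0.071, 0.002, 0.997], [-0.997, 0.004, 0.071], [-0.004, -1.0, 0.002]]
wrist_force: [1.4, -0.7, -0.3]
grip_width: 0.502
```

```bash
python3 - <<'E'
from mv import *
import cv2
st()
ims=[]
for n,x0,y0,x1,y1 in(("top",205,145,275,245),("scene",215,170,315,250)):
    c=bot.camera(n);np.savez(f"pics/{n}5.npz",**c)
    im=c["image"][y0:y1,x0:x1,::-1];cv2.imwrite(f"pics/{n}5.png",cv2.resize(im,None,fx=6,fy=6,interpolation=2))
    ims.append(cv2.imread(f"pics/{n}5.png"))
h=max(i.shape[0] for i in ims)
# composite at 4x: keep within 800x600
a,b=ims; W=np.zeros((600,800,3),np.uint8)
W[:600,:420]=a[:600,:420]
b4=cv2.resize(b,None,fx=380/600,fy=380/600); W[:b4.shape[0],420:800]=b4
cv2.imwrite("pics/v5.png",W)
E
```

```text
t 14.3 p [ 0.4224 -0.1195  0.3575] y [ 0.0019  0.0043 -1.    ] F [ 1.3511 -0.6652 -0.3406] g 0.5021973041707681 j [-31.4844   6.4641  74.8374   0.2705  98.7366  54.5012]
```

View pics/v5.png

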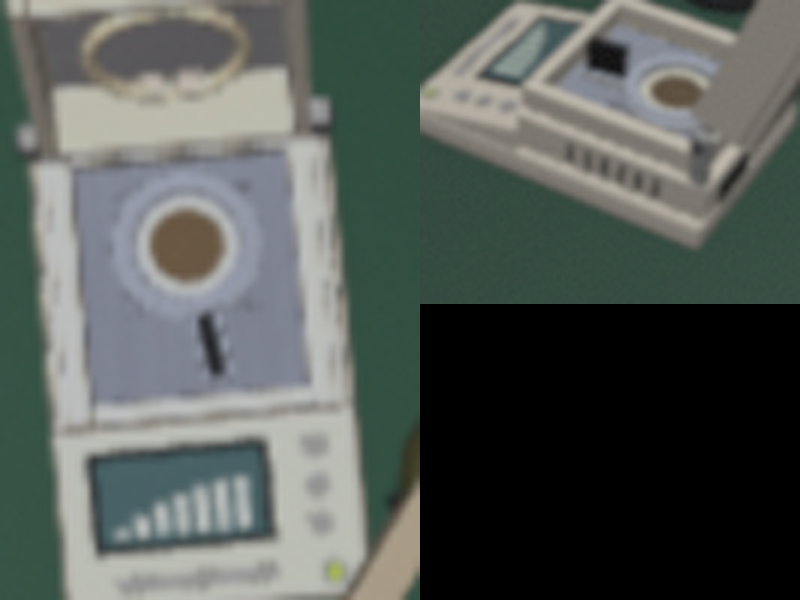

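```bash
python3 - <<'E'
import h
from h import *
from mv import loc,PSI
np.set_printoptions(precision=4,suppress=True)
P=lambda u,v:(205+(u+.5)/6-.5,145+(v+.5)/6-.5)
S=lambda u,v:(215+(u-420+.5)/3.8-.5,170+(v+.5)/3.8-.5)
r=lambda uv,z,n="top":ray(n,uv,z,True)
print("ring",r(P(188,245),.078),"pan ctr filt",r(P(187,245),.078))
a,b=r(P(205,316),.113),r(P(217,374),.113);print("fin rear/front",a,b,(a+b)/2,np.hypot(*(a-b)[:2]),"yaw",np.arctan2(*(a-b)[1::-1]))
print("scene fin c",r(S(608,57),.097,"scene"))
fl=[r(P(*u),.071) for u in((75,168),(300,155),(90,405),(312,385))];print(fl,np.mean(fl,0))
print("floor mid pred",loc(.06-.02,0,.071),"ring pred",loc(.06,0,.071))
print("ring top center scene",r(S(677,93),.078,"scene"))
E
```

```text
ring [0.5928 0.0483 0.078 ] pan ctr filt [0.5928 0.0489 0.078 ]
fin rear/front [0.5457 0.0375 0.113 ] [0.5112 0.0307 0.113 ] [0.5285 0.0341 0.113 ] 0.035201252985146564 yaw 0.19315915851955795
scene fin c [0.5332 0.0311 0.097 ]
[array([0.6421, 0.1173, 0.071 ]), array([ 0.6486, -0.0208,  0.071 ]), array([0.4966, 0.1087, 0.071 ]), array([ 0.5069, -0.0261,  0.071 ])] [0.5735 0.0448 0.071 ]
floor mid pred [0.5709 0.0451 0.071 ] ring pred [0.5909 0.0465 0.071 ]
ring top center scene [0.594  0.0461 0.078 ]
```

```bash
python3 -c "
from mv import *
to([.53,.0345,.2],Rf(0,.2));to([.53,.0345,.084],Rf(0,.2))"
```

```text
off [-0.1449  0.1584  0.1177] dr [-0.0026 -0.1281 -0.0038] | 0.24482140933594645 7.344006859313039
off [-0.1444  0.2744  0.1174] dr [-0.0026 -0.1281 -0.0038] | 0.3315880215878862 7.344006859313039
```

Emit:
arm_command --offset '[[-0.02, 0.015, 0.017], [-0.04, 0.03, 0.034], [-0.06, 0.05, 0.05], [-0.085, 0.075, 0.07], [-0.11, 0.105, 0.09], [-0.13, 0.13, 0.105], [-0.1449, 0.155, 0.1177], [-0.1449, 0.1584, 0.1177]]' --dr '[[-0.003, -0.03, -0.004], [-0.003, -0.06, -0.004], [-0.003, -0.09, -0.004], [-0.003, -0.128, -0.004], [-0.003, -0.128, -0.004], [-0.003, -0.128, -0.004], [-0.003, -0.128, -0.004], [-0.003, -0.128, -0.004]]'

```text
time: 15.07
eef_pos: [0.5295, 0.0376, 0.1953]
tcp_rot: [[0.202, -0.008, 0.979], [-0.979, 0.002, 0.202], [-0.003, -1.0, -0.007]]
wrist_force: [-0.2, 0.4, -0.3]
grip_width: 0.498
```

```bash
python3 -c "
from mv import *
st();to([.53,.0345,.084],Rf(0,.2))
import cv2
a=bot.camera('top')['image'][145:245,205:275,::-1];b=bot.camera('scene')['image'][150:250,215:275,::-1]
cv2.imwrite('pics/v6.png',cv2.resize(np.hstack([a,b]),None,fx=6,fy=6,interpolation=2))"
```

```text
t 15.0667 p [0.5295 0.0376 0.1953] y [-0.0076  0.0017 -1.    ] F [-0.215   0.3875 -0.3161] g 0.4984155945285247 j [-8.7372 21.7694 80.6589  0.029  78.0146 69.6036]
off [0.0035 0.1113 0.0007] dr [ 0.0071  0.0034 -0.0031] | 0.11136467285088124 0.4843133526837801
```

View pics/v6.png

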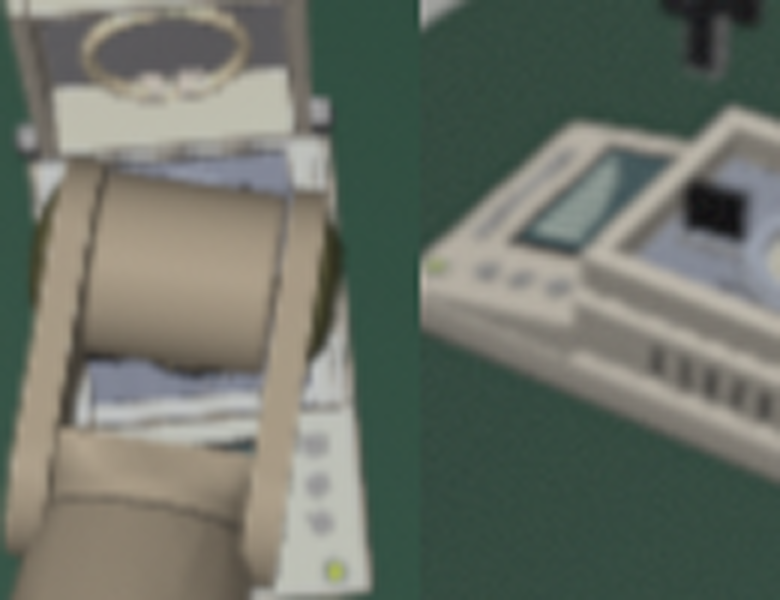

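Emit:
arm_command --offset '[[0.003, 0.02, 0.001], [0.0035, 0.04, 0.001], [0.0035, 0.06, 0.001], [0.0035, 0.08, 0.001], [0.0035, 0.095, 0.001], [0.0035, 0.105, 0.001], [0.0035, 0.111, 0.001], [0.0035, 0.111, 0.001]]' --dr '[[0.007, 0.003, -0.003], [0.007, 0.003, -0.003], [0.007, 0.003, -0.003], [0.007, 0.003, -0.003], [0.007, 0.003, -0.003], [0.007, 0.003, -0.003], [0.007, 0.003, -0.003], [0.007, 0.003, -0.003]]'

```text
time: 15.83
eef_pos: [0.5313, 0.0303, 0.089]
tcp_rot: [[0.195, 0.007, 0.981], [-0.981, -0.002, 0.195], [0.003, -1.0, 0.006]]
wrist_force: [0.1, -0.3, -0.2]
grip_width: 0.499
```

```bash
python3 -c "
from mv import *
st();to([.53,.0345,.084],Rf(0,.2))"
```

```text
t 15.8333 p [0.5313 0.0303 0.089 ] y [ 0.0066 -0.0021 -1.    ] F [ 0.0784 -0.2764 -0.1879] g 0.4986936630107446 j [-9.4653 28.4677 89.5545 -0.0643 61.5853 69.338 ]
off [-0.0044  0.005  -0.0005] dr [-0.0061 -0.0041  0.0034] | 0.006681254587420366 0.45949629251979224
```

Emit:
arm_command --offset '[[-0.002, 0.002, 0], [-0.004, 0.003, 0], [-0.004, 0.003, 0], [-0.004, 0.003, 0], [-0.004, 0.003, 0], [-0.004, 0.003, 0], [-0.004, 0.003, 0], [-0.004, 0.003, 0]]' --dr '[[-0.006, -0.004, 0.003], [-0.006, -0.004, 0.003], [-0.006, -0.004, 0.003], [-0.006, -0.004, 0.003], [-0.006, -0.004, 0.003], [-0.006, -0.004, 0.003], [-0.006, -0.004, 0.003], [-0.006, -0.004, 0.003]]'

```text
time: 16.5
eef_pos: [0.5304, 0.0347, 0.0858]
tcp_rot: [[0.199, -0.0, 0.98], [-0.98, -0.0, 0.199], [0.0, -1.0, -0.0]]
wrist_force: [1.1, 0.6, 0.0]
grip_width: 0.5
```

Emit:
arm_command --offset '[[0, 0, 0], [0, 0, 0], [0, 0, 0], [0, 0, 0], [0, 0, 0], [0, 0, 0], [0, 0, 0], [0, 0, 0]]' --dr '[[0, 0, 0], [0, 0, 0], [0, 0, 0], [0, 0, 0], [0, 0, 0], [0, 0, 0], [0, 0, 0], [0, 0, 0]]' --claw 1 --grip_force 20

```text
time: 17.17
eef_pos: [0.5305, 0.0348, 0.0858]
tcp_rot: [[0.199, -0.0, 0.98], [-0.98, -0.0, 0.199], [0.0, -1.0, -0.0]]
wrist_force: [-0.3, 1.0, 0.1]
grip_width: 0.108
```

```bash
python3 -c "
from mv import *
st();print(bot.observe()['moment'])"
```

```text
t 17.1667 p [0.5305 0.0348 0.0858] y [-0.     -0.0003 -1.    ] F [-0.3062  0.9886  0.0501] g 0.10778373317363536 j [-9.011  28.8109 89.5801 -0.0181 61.6081 69.492 ]
[ 0.0576 -0.0209 -0.0039]
```

Emit:
arm_command --offset '[[0, 0, 0], [0, 0, 0], [0, -0.001, 0], [0, -0.002, 0], [0, -0.004, 0], [0, -0.006, 0], [0, -0.009, 0], [0, -0.012, 0]]' --dr '[[0, 0, 0], [0, 0, 0], [0, 0, 0], [0, 0, 0], [0, 0, 0], [0, 0, 0], [0, 0, 0], [0, 0, 0]]' --grip_force 60

```text
time: 17.83
eef_pos: [0.5304, 0.0348, 0.098]
tcp_rot: [[0.199, -0.0, 0.98], [-0.98, -0.0, 0.199], [0.0, -1.0, -0.0]]
wrist_force: [-0.1, -0.3, -0.2]
grip_width: 0.106
```

Emit:
arm_command --offset '[[0, -0.006, 0], [0, -0.014, 0], [0, -0.024, 0], [0, -0.036, 0], [0, -0.05, 0], [0, -0.064, 0], [0, -0.076, 0], [0, -0.08, 0]]' --dr '[[0, 0, 0], [0, 0, 0], [0, 0, 0], [0, 0, 0], [0, 0, 0], [0, 0, 0], [0, 0, 0], [0, 0, 0]]'

```text
time: 18.5
eef_pos: [0.5311, 0.0347, 0.1802]
tcp_rot: [[0.2, 0.003, 0.98], [-0.98, -0.001, 0.2], [0.002, -1.0, 0.003]]
wrist_force: [0.6, -0.4, -1.5]
grip_width: 0.106
```

```bash
python3 -c "
from mv import *
s=0;f=[];m=[]
st();print(bot.observe()['moment'])
import cv2
a=bot.camera('top')['image'][145:245,205:275,::-1];c=bot.camera('scene');np.savez('pics/scene7.npz',**c);b=c['image'][130:230,235:295,::-1]
cv2.imwrite('pics/v7.png',cv2.resize(np.hstack([a,b]),None,fx=6,fy=6,interpolation=2))"
```

```text
t 18.5 p [0.5311 0.0347 0.1802] y [ 0.0035 -0.0009 -1.    ] F [ 0.628  -0.448  -1.4954] g 0.10584250430437457 j [-9.0048 22.4479 82.2772 -0.0175 75.0702 69.491 ]
[-0.0307  0.0414 -0.0636]
```

View pics/v7.png

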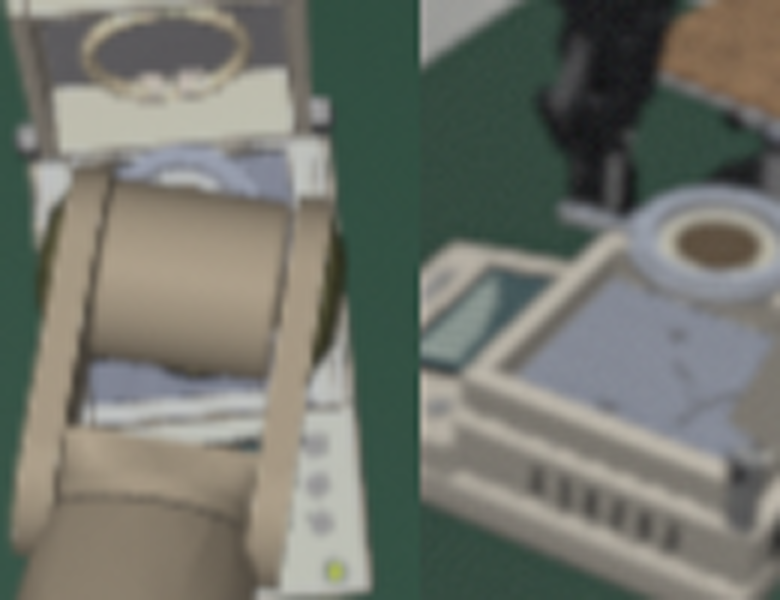

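```bash
python3 - <<'E'
from h import *
O["scene"]=(190,100)
pix4=lambda u,v:(190+(u+.5)/4-.5,100+(v+.5)/4-.5)
# plate refit using s1 (4x crop) scene corners + top corners
import h
h.pix=lambda n,uv: np.array(pix4(*uv)) if n=="scene" else np.array((130,150))+(np.array(uv,float)+.5)/5-.5
a=.075
o=[("top",(a,a,0),(50,218)),("top",(a,-a,0),(263,222)),("top",(-a,-a,0),(257,433)),("top",(-a,a,0),(41,431)),
("scene",(-a,a,0),(410,97)),("scene",(-a,-a,0),(322,159)),("scene",(a,a,0),(543,148)),("scene",(a,-a,0),(460,212))]
print(*fit(0,o,[.45,.26,0,.1],True))
from mv import *
to([.4342,.2768,.2],Rf(0,.6))
E
```

```text
[ 0.48711013  0.31362681 -0.02544425  0.11951066] [[-0.03620245 -0.02115874]
 [ 0.03360074 -0.27795308]
 [-0.09490991  0.20530714]
 [-0.05833569  0.14175984]
 [-0.08269097 -0.20140069]
 [-0.69958655 -0.01210808]
 [ 0.73936017 -0.39349234]
 [ 0.01845347  0.93139957]]
off [-0.2564 -0.0216 -0.0463] dr [-0.0014 -0.3992  0.0012] | 0.26142940314681057 22.874984519878524
```

Emit:
arm_command --offset '[[-0.003, -0.004, 0], [-0.01, -0.008, -0.002], [-0.022, -0.013, -0.004], [-0.038, -0.018, -0.007], [-0.057, -0.021, -0.01], [-0.077, -0.021, -0.014], [-0.097, -0.021, -0.018], [-0.117, -0.021, -0.021]]' --dr '[[0, -0.01, 0], [0, -0.03, 0], [0, -0.06, 0], [0, -0.09, 0], [0, -0.12, 0], [0, -0.15, 0], [0, -0.18, 0], [0, -0.2, 0]]'

```text
time: 19.27
eef_pos: [0.4853, 0.147, 0.1989]
tcp_rot: [[0.394, -0.001, 0.919], [-0.919, -0.0, 0.394], [-0.0, -1.0, -0.001]]
wrist_force: [-0.9, 0.2, -1.9]
grip_width: 0.104
```

```bash
python3 -c "
from mv import *
st();to([.4342,.2773,.2],Rf(0,.6))"
```

```text
t 19.2667 p [0.4853 0.147  0.1989] y [-0.0006 -0.0001 -1.    ] F [-0.8956  0.1702 -1.8849] g 0.10363464841819982 j [ 3.4528 19.113  84.2284 -0.003  76.6936 70.278 ]
off [-0.1399 -0.0011  0.0043] dr [ 0.0006 -0.1955 -0.0002] | 0.13998336369806041 11.202125381707217
```

Emit:
arm_command --offset '[[-0.02, -0.001, 0.001], [-0.042, -0.001, 0.001], [-0.064, -0.001, 0.002], [-0.086, -0.001, 0.003], [-0.106, -0.001, 0.003], [-0.122, -0.001, 0.004], [-0.134, -0.001, 0.004], [-0.14, -0.001, 0.004]]' --dr '[[0, -0.02, 0], [0, -0.05, 0], [0, -0.08, 0], [0, -0.11, 0], [0, -0.14, 0], [0, -0.17, 0], [0, -0.195, 0], [0, -0.195, 0]]'

```text
time: 19.93
eef_pos: [0.4344, 0.2773, 0.1998]
tcp_rot: [[0.564, -0.001, 0.826], [-0.826, -0.0, 0.564], [-0.0, -1.0, -0.001]]
wrist_force: [-0.3, -0.2, -1.3]
grip_width: 0.107
```

```bash
python3 -c "
from mv import *
st();to([.4342,.2773,.145],Rf(0,.6))"
```

```text
t 19.9333 p [0.4344 0.2773 0.1998] y [-0.0006 -0.0001 -1.    ] F [-0.3189 -0.2456 -1.2706] g 0.10673856459533919 j [19.3767 19.8672 82.891   0.0059 77.2739 75.0165]
off [-0.      0.0548 -0.0001] dr [ 0.0005 -0.0003 -0.0002] | 0.05480663625164757 0.03757159615205994
```

Emit:
arm_command --offset '[[0, 0.008, 0], [0, 0.018, 0], [0, 0.03, 0], [0, 0.042, 0], [0, 0.05, 0], [0, 0.055, 0], [0, 0.057, 0], [0, 0.058, 0]]' --dr '[[0, 0, 0], [0, 0, 0], [0, 0, 0], [0, 0, 0], [0, 0, 0], [0, 0, 0], [0, 0, 0], [0, 0, 0]]'

```text
time: 20.6
eef_pos: [0.4357, 0.2755, 0.1416]
tcp_rot: [[0.561, -0.0, 0.828], [-0.828, -0.0, 0.561], [0.0, -1.0, -0.0]]
wrist_force: [-0.2, -0.0, 0.4]
grip_width: 0.105
```

Emit:
arm_command --offset '[[0, 0.0005, 0], [0, 0.001, 0], [0, 0.0015, 0], [0, 0.002, 0], [0, 0.002, 0], [0, 0.002, 0], [0, 0.002, 0], [0, 0.002, 0]]' --dr '[[0, 0, 0], [0, 0, 0], [0, 0, 0], [0, 0, 0], [0, 0, 0], [0, 0, 0], [0, 0, 0], [0, 0, 0]]'

```text
time: 21.27
eef_pos: [0.4358, 0.2757, 0.1408]
tcp_rot: [[0.561, 0.001, 0.828], [-0.828, 0.0, 0.561], [0.001, -1.0, 0.001]]
wrist_force: [-2.1, -1.5, 7.1]
grip_width: 0.102
```

```bash
python3 -c "
from mv import *
st();print(bot.observe()['moment'])"
```

```text
t 21.2667 p [0.4358 0.2757 0.1408] y [ 0.0015  0.0001 -1.    ] F [-2.0595 -1.4609  7.0535] g 0.10191570168169213 j [19.164  23.4082 88.1431 -0.0264 68.3665 75.0333]
[-0.2392  0.4053 -0.0616]
```

Emit:
arm_command --offset '[[0, -0.0004, 0], [0, -0.0008, 0], [0, -0.0008, 0], [0, -0.0008, 0], [0, -0.0008, 0], [0, -0.0008, 0], [0, -0.0008, 0], [0, -0.0008, 0]]' --dr '[[0, 0, 0], [0, 0, 0], [0, 0, 0], [0, 0, 0], [0, 0, 0], [0, 0, 0], [0, 0, 0], [0, 0, 0]]' --grip_force 20

```text
time: 21.93
eef_pos: [0.4357, 0.2758, 0.1409]
tcp_rot: [[0.561, 0.0, 0.828], [-0.828, -0.0, 0.561], [0.0, -1.0, 0.0]]
wrist_force: [-0.3, -0.6, 3.9]
grip_width: 0.106
```

```bash
python3 -c "
from mv import *
st();print(bot.observe()['moment'])
c=bot.camera('scene');b=c['image'][80:180,230:330,::-1]
import cv2
cv2.imwrite('pics/v8.png',cv2.resize(b,None,fx=6,fy=6,interpolation=2))"
```

```text
t 21.9333 p [0.4357 0.2758 0.1409] y [ 0.0005 -0.0001 -1.    ] F [-0.3119 -0.6136  3.917 ] g 0.10589785029328681 j [19.1619 23.4231 88.1136 -0.0129 68.4398 75.034 ]
[-0.1148  0.2169 -0.0268]
```

Emit:
arm_command --offset '[[0, -0.0007, 0], [0, -0.0007, 0], [0, -0.0007, 0], [0, -0.0007, 0], [0, -0.0007, 0], [0, -0.0007, 0], [0, -0.0007, 0], [0, -0.0007, 0]]' --dr '[[0, 0, 0], [0, 0, 0], [0, 0, 0], [0, 0, 0], [0, 0, 0], [0, 0, 0], [0, 0, 0], [0, 0, 0]]'

```text
time: 22.65
eef_pos: [0.4356, 0.2757, 0.1411]
tcp_rot: [[0.561, -0.0, 0.828], [-0.828, -0.0, 0.561], [0.0, -1.0, -0.0]]
wrist_force: [-0.5, -0.4, -0.5]
grip_width: 0.101
```

Emit:
arm_command --offset '[[0, 0, 0], [0, 0, 0], [0, 0, 0], [0, 0, 0], [0, 0, 0], [0, 0, 0], [0, 0, 0], [0, 0, 0]]' --dr '[[0, 0, 0], [0, 0, 0], [0, 0, 0], [0, 0, 0], [0, 0, 0], [0, 0, 0], [0, 0, 0], [0, 0, 0]]' --claw 0.2

```text
time: 23.32
eef_pos: [0.4356, 0.2757, 0.1412]
tcp_rot: [[0.561, -0.0, 0.828], [-0.828, -0.0, 0.561], [0.0, -1.0, -0.0]]
wrist_force: [-0.1, 0.1, 0.1]
grip_width: 0.4
```

Emit:
arm_command --offset '[[0, -0.005, 0], [0, -0.015, 0], [0, -0.03, 0], [0, -0.05, 0], [0, -0.075, 0], [0, -0.1, 0], [0, -0.12, 0], [0, -0.13, 0]]' --dr '[[0, 0, 0], [0, 0, 0], [0, 0, 0], [0, 0, 0], [0, 0, 0], [0, 0, 0], [0, 0, 0], [0, 0, 0]]'

```text
time: 23.98
eef_pos: [0.4361, 0.276, 0.2744]
tcp_rot: [[0.561, 0.004, 0.828], [-0.828, 0.001, 0.561], [0.001, -1.0, 0.004]]
wrist_force: [0.5, 0.2, -0.6]
grip_width: 0.399
```

```bash
python3 -c "
from mv import *
st();to([.3,.15,.35],Rf(0,.6))"
```

```text
t 23.9833 p [0.4361 0.276  0.2744] y [ 0.004   0.0012 -1.    ] F [ 0.4718  0.2342 -0.5991] g 0.3991228310991 j [19.1703 16.6289 74.9892 -0.0117 88.1437 75.0313]
off [ 0.028  -0.0763 -0.183 ] dr [-0.004  -0.0042  0.0013] | 0.2002599038283202 0.3369907905146922
```

Withdraw clear of the top camera's view, then take the last picture (both cameras).

Emit:
arm_command --offset '[[0.003, -0.01, -0.02], [0.007, -0.02, -0.045], [0.011, -0.03, -0.07], [0.015, -0.04, -0.1], [0.02, -0.05, -0.13], [0.025, -0.06, -0.16], [0.028, -0.07, -0.183], [0.028, -0.07, -0.183]]' --dr '[[0, 0, 0], [0, 0, 0], [0, 0, 0], [0, 0, 0], [0, 0, 0], [0, 0, 0], [0, 0, 0], [0, 0, 0]]'

```text
time: 24.65
eef_pos: [0.2977, 0.1485, 0.3437]
tcp_rot: [[0.56, 0.004, 0.828], [-0.828, -0.0, 0.56], [0.003, -1.0, 0.003]]
wrist_force: [0.2, -0.1, 0.7]
grip_width: 0.4
```

```bash
python3 -c "
from mv import *
import cv2
st()
c=bot.camera('top');a=c['image'][150:250,125:225,::-1];b=bot.camera('scene')['image'][100:235,220:320,::-1]
a=cv2.resize(a,None,fx=4.4,fy=4.4,interpolation=2);b=cv2.resize(b,None,fx=3.5,fy=3.5,interpolation=2)
W=np.zeros((480,800,3),np.uint8);W[:440,:440]=a;W[:b.shape[0],445:445+b.shape[1]]=b
cv2.imwrite('pics/v9.png',W);print(b.shape)"
```

```text
t 24.65 p [0.2977 0.1485 0.3437] y [ 0.0044 -0.0003 -1.    ] F [ 0.2112 -0.0608  0.723 ] g 0.3999792941407259 j [ 5.8677 -5.3167 88.9924 -0.0439 96.0746 61.8003]
(472, 350, 3)
```

View pics/v9.png

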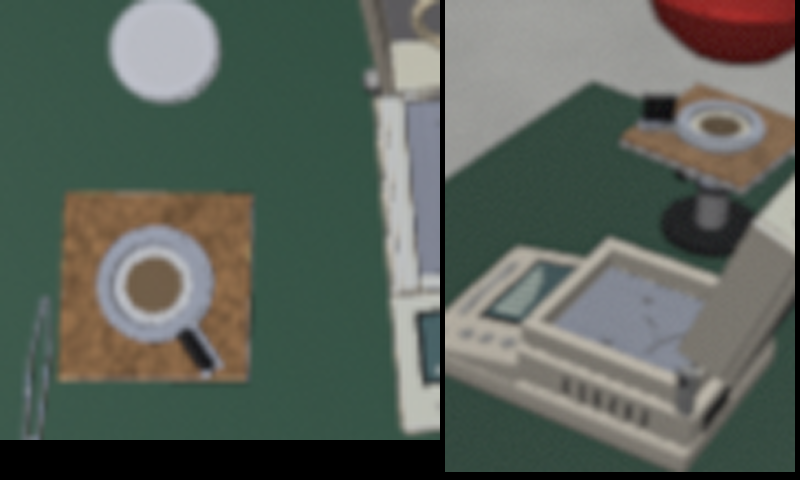

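```bash
python3 -c "
from rig import bot
print(bot.sign_off())"
```

```text
the job is handed in; nothing more can be done
None
```

The job is handed in, at about 24.7 s of the 72 s allowed. No contact I saw went above about 8 N.

- **Hood:** I raised it with closed fingers under the lip, at about 5 N at most, and pushed it past vertical until it stood open by itself. It was still open in the last picture.
- **Carrier:** I gripped the black fin and lifted the carrier straight up, with the pan level in its ring. No contact force showed when the fingers went in, closed or began to lift.
- **Placing:** I lowered it in a quick descent and then a 2 mm feeling step, touched down at about 7 N, eased off to about 0 N, then opened and withdrew. In the last picture the ring lies flat with its pan, about 2 px (under 2 mm) from the plate's middle. The grip stands over a corner of the plate.
- **Other things:** the petri dishes and the forceps looked unmoved. I did not check the bystanders on the right in the last picture, but nothing touched them as far as the forces showed.

**Checks that disagreed:** vision put the cork top at about 120 mm, while touch gave about 126 mm, reckoned from the 71 mm chamber floor. I went by touch. The first overall fit of the analyser was up to 3 px off at some corners, so I used averaged single points instead.

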